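# Load the clamping jig and hold its sprung lever level

## Robot

A 6-joint arm with a two-finger parallel gripper is mounted at the origin on the work surface. World frame = base frame: x ahead of the robot, y to its left, z up, the work surface at z = 0. Lengths are in m, angles in rad, forces in N, time in s.
With the tool pointing down it reaches from about 0.35 to 0.775 m from the base axis. Payload 7.3 kg.
Tool frame: the origin (TCP) lies at the very end of the fingers, on their centre line; the grasp point (between the pads) lies 19 mm behind it; z points along the fingers, y is the line along which they close (so a half turn about z gives the same grasp; the last joint's range is limited). The gripper opens to 92 mm and grips with 3 to 60 N. Pads are 19 mm wide; open, the fingers measure 130 mm over their backs; the gripper's body (75 mm by 190 mm) begins 47 mm behind the grasp point.
Start: joints at [-1.332, 0.342, 1.524, -0, 1.275, -0.146], TCP at [0.197, -0.487, 0.227] pointing down, gripper open.
Joint ranges: [-2.53, 2.53], [-0.77, 2.02], [0.04, 2.7], [-1, 4.14], [0.28, 2.66], [-3.11, 3.11]. Speed limits (rad/s): [2.57, 2.57, 3.14, 3.14, 3.14, 3.14].

## Interface

Orientations are given as [roll, pitch, yaw] about the fixed x, y, z axes, in that order (R = Rz(yaw) Ry(pitch) Rx(roll)).
In Python, from cell import robot gives the robot as it stands. The module is installed in compiled form; this text tells all that it offers.
- The arm moves only by the tool arm_command, never from a script. Its argument "moves" is a list of rows, each a list of 3 entries, a list of its own where there are three numbers: the shift along the tool's x, y, z in m, then the turn, a rotation vector about the tool's x, y, z in rad, then the finger opening in m, from 0 to 0.0918. In form: [[[dx, dy, dz], [ax, ay, az], claw], ...]. A call has exactly 5 rows; each row is the pose to reach, as a shift and turn from the pose commanded when the call began, along the tool's axes at that moment; what a row does not reach only later rows make up. A row lasts 1/10 s, in which the tool goes at most 50 mm and 8.59 degrees, less where a joint would pass 70% of its speed; a pose out of reach is approached as far as the arm can. A call with a gripper value outside its range is refused whole. The fingers move at their own pace and stop on an object; "squeeze" is the grip in N (left out, the last holds). Time passes only in rows, so rows that repeat a pose let the fingers close, or fill a call up. It gives the time, the measured TCP pose, the force, the opening and the grip force at its end, in the units of the state.
- robot.observe(): the state, without advancing time (a new reading comes with each control period).
- robot.read_camera(name): name is "side" or "top" or "wrist"; returns the picture (400x640x3 uint8, red, green, blue); there is no depth.
- robot.camera_model(name): a dict with "fx", "fy", "cx", "cy" (pixels), "R" (3x3) and "t" (3): a world point X has camera coordinates R X + t. Camera axes: x right, y down, z forward; pixel columns grow to the right and rows downward; lengths in m; the calibration is good to about 2 mm. A picture is of the moment at which its call begins: read the wrist's pose just before it. camera_model takes no time and is no camera call; for the wrist camera it gives the pose at the moment of the call.
- robot.hand_in(): hands the job in; it is judged then, once.
The state is a dict: "time": time; "qpos": joint angles; "qvel": joint speeds; "joint_efforts": joint torques, N m; "tool_pos": TCP position; "tool_rot": TCP orientation; "contact_force": force on the tool from outside, world axes, zero at the start; "torque": the same for the moment, N m; "opening": finger opening in m; "grip_force": force on a finger pad.
Only numpy, scipy, OpenCV 4.12 (cv2) and the standard library are available. Lean on these libraries where they do the work, as an engineer would, in place of code of your own. Each camera call takes 0.05 s, during which the arm holds its last target. There are 200 camera calls.

## Task

Stand the two tabbed blocks side by side on the floor of the jig's nest, each with its tab out through one of the two slots in the nest's slotted wall, and let go of them. Then push the palm plate of the jig's spring-loaded clamp lever down until the lever is level, so that its nose presses the blocks together against the end wall, and finish while still holding it there: do not let go, the lever springs back up. Leave the other things on the bench where they are.

Things in the scene. Friction and masses are not known exactly. Their poses are not given: they have to be found in the camera images.
- block_a: One of two identical plain aluminium blocks, standing upright on the bench: body 40 x 34 x 45 mm (its x, y, z), with a tab 14 mm long (x), 14 mm wide (y), 12 mm high standing out at the foot of its +x face. 0.16 kg nominal. Origin: centre of the body's underside (tab not counted). Above the tab the 40 mm width is clear to grip.
- block_b: The second tabbed block, identical to block_a. Either block may go to either seat.
- jig: Steel clamping jig, fixed to the bench. Base plate 100 (x) x 250 (y) x 10 mm, origin under its centre. At its +y end the nest: a 45 mm wide channel whose floor is the plate's top, between walls 12 mm high, 7.5 mm thick, y 30 to 114 mm. The -x wall is unbroken; the +x wall has two slots, open at the top, for the tabs: a block goes down only with its +x along the jig's +x. Lever towards -y.
- far_seat (a point): On the nest floor: where the underside centre of the block next to the end wall is once clamped (jig x 0, y 97, z 10 mm). Its slot: jig y 82 to 107 mm. End wall: y 114 to 124 mm, 30 mm high above the floor. When loading, the block may stand up to 8 mm short (towards -y); the clamp pushes it home.
- near_seat (a point): On the nest floor: where the underside centre of the other block, next to the clamp nose, is once clamped (jig x 0, y 63, z 10 mm; 34 mm from far_seat). Its slot: jig y 41 to 73 mm. When loading, the block may stand up to 14 mm short (towards -y); the nose at rest reaches to about y 29 mm.
- lever (a joint): Clamp lever angle, rad: 0 at rest (handle sloping up, away from the nest, by 0.5 rad), 0.5 = handle level, 0.75 = lower stop. It turns about the jig's x axis and grows as the palm plate goes down. A spring returns it to 0. Pressing the palm plate takes about 3 N at the start and 8 to 10 N when level with the blocks loaded.
- lever_hinge (a point): Hinge axis of the lever (jig x 0, y 24 mm, 75 mm above the bench); it runs along the jig's x between two 8 mm cheeks (centred at x = +-20 mm, y 9 to 35 mm, tops 86 mm above the bench).
- palm_top (a point): Centre of the top face of the palm plate (grey plastic, 44 (x) x 40 (along the lever) x 12 mm, fixed to the lever and tilting with it), the place to push: 125 mm from the hinge axis along the lever towards the jig's -y, and 6 mm above the lever's centre line. At rest about 140 mm above the bench; with the lever level at jig x 0, y -101, z 81 mm.
- nose: Round, slippery black nylon clamp nose (radius 8 mm) on the lever's short arm, 45 mm below the hinge when level; sprung on the lever (0.8 N per mm, 14 mm stroke). As the palm plate goes down it moves towards the jig's +y and pushes the near block; with lever level and blocks clamped it is compressed about 8 mm. Origin on the short arm's centre line, 30 mm behind the tip.
- bushing: Bystander: steel bushing, 48 mm diameter, 28 mm high, standing on the bench beyond the jig (its +x side). Origin centre of underside.
- screwdriver: Bystander: screwdriver 190 mm long lying between the robot and the jig, roughly parallel to the jig's y. Origin under its middle.
- jar: Bystander: jar, 60 mm diameter, 85 mm high. Origin centre of underside.
- spray: Bystander: bottle, 68 mm diameter, 200 mm high. Origin centre of underside.
- wrench: Bystander: wrench 200 mm long lying on the bench. Origin under its middle.
Things that resemble listed ones, but are neither listed nor needed, are in the scene too. What is shaped like the block_a but black is not meant.

How it is judged:
On the way, in this order (a step that is already met when the one before it is completed fails the run):
1. both blocks stand on the nest floor, tabs in the slots, let go, lever still up (x of block_a in the frame of near_seat between -0.0045 and 0.0045 m and z of block_a in the frame of near_seat between -0.004 and 0.003 m and y of block_a in the frame of near_seat between -0.02 and 0.039 m and angle between each of block_a, block_b's own z axis and vertical below 0.08 rad and angle between the x axis of each of block_a, block_b and the x axis of jig, either way round below 0.12 rad and x of block_b in the frame of near_seat between -0.0045 and 0.0045 m and z of block_b in the frame of near_seat between -0.004 and 0.003 m and y of block_b in the frame of near_seat between -0.02 and 0.039 m and contact force between the fingers and block_a below 0.3 N and contact force between the fingers and block_b below 0.3 N and value of joint lever below 0.12 rad), for 0.2 s.
2. the lever is held level with the nose pressing on the blocks (((x of block_a in the frame of near_seat between -0.0045 and 0.0045 m and z of block_a in the frame of near_seat between -0.004 and 0.003 m and y of block_a in the frame of near_seat between -0.0045 and 0.0045 m and angle between each of block_a, block_b's own z axis and vertical below 0.08 rad and angle between the x axis of each of block_a, block_b and the x axis of jig, either way round below 0.12 rad and x of block_b in the frame of near_seat between -0.0045 and 0.0045 m and z of block_b in the frame of near_seat between -0.004 and 0.003 m and y of block_b in the frame of near_seat between 0.0295 and 0.0385 m) or (x of block_a in the frame of near_seat between -0.0045 and 0.0045 m and z of block_a in the frame of near_seat between -0.004 and 0.003 m and y of block_a in the frame of near_seat between 0.0295 and 0.0385 m and angle between each of block_a, block_b's own z axis and vertical below 0.08 rad and angle between the x axis of each of block_a, block_b and the x axis of jig, either way round below 0.12 rad and x of block_b in the frame of near_seat between -0.0045 and 0.0045 m and z of block_b in the frame of near_seat between -0.004 and 0.003 m and y of block_b in the frame of near_seat between -0.0045 and 0.0045 m)) and value of joint lever between 0.42 and 0.58 rad and (contact force between nose and block_a above 3 N or contact force between nose and block_b above 3 N) and contact force between any of the fingers, the arm and lever above 1.5 N and contact force between the fingers and block_a below 0.3 N and contact force between the fingers and block_b below 0.3 N), for 0.2 s.
At the end, for the whole second after the job is handed in: Robot still pushing the lever (over 1.5 N), lever at 0.42 to 0.58 rad, nose pressing a block with over 3 N; blocks not gripped, upright on the nest floor (3 mm), square (0.12 rad), one at each seat within 4.5 mm in the jig's x and in y (all of step 2); the arm keeps its last pose, push and grip.
It fails at once if another thing on the bench is pushed away by more than 40 mm or knocked over (distance of any of bushing, screwdriver, jar, spray, wrench from where it was at the start of the episode above 0.04 m or angle between any of bushing, jar, spray's own z axis and vertical above 0.6 rad).
It also fails if it takes over 72 s, if anything falls off the work surface, if the arm or the gripper's body presses on something with over 40 N, if the wrist force passes 120 N, or if a joint passes its speed limit or range.

## Working session

There is one attempt and no reset: what is moved stays moved. The work goes in short steps, Python scripts to look and compute and a tool call to move; the robot and the scene stay as the last step left them, time stands still between calls to the robot, and variables do not carry over. Pictures are saved under pics/ and viewed, at most 10 in all, crops included, and the job is handed in when it is done.

Besides the shell and the picture viewer there is one more tool, called after "Request:" by a JSON object that holds its "name" and its "arguments". arm_command: Moves the arm, as the interface text tells. Its arguments: {"type":"object","properties":{"moves":{"type":"array"},"squeeze":{"type":"number"}},"required":["moves"]}

```bash
mkdir -p pics; cat > h.py <<'E'
import numpy as np, cv2, json
from cell import robot
from scipy.spatial.transform import Rotation as Rn
def shot(n,f):
    im=robot.read_camera(n); cv2.imwrite('pics/'+f,im[:,:,::-1]); return im
def ray(m,u,v,z):
    R=np.array(m['R']);t=np.array(m['t']);c=-R.T@t
    d=R.T@np.array([(u-m['cx'])/m['fx'],(v-m['cy'])/m['fy'],1]); return c+d*(z-c[2])/d[2]
def proj(m,X):
    p=np.array(m['R'])@np.array(X,float)+np.array(m['t']); return (m['fx']*p[0]/p[2]+m['cx'],m['fy']*p[1]/p[2]+m['cy'])
E
python3 - <<'E'
from h import *
print(robot.observe())
for n in ('top','side'):
    shot(n,n+'0.png'); m=robot.camera_model(n); print(n,m, -np.array(m['R']).T@np.array(m['t']))
E
```

```text
{'time': 0.0, 'qpos': array([-1.33196679e+00,  3.42713766e-01,  1.52502262e+00, -3.93843069e-06,
        1.27536687e+00, -1.46002963e-01]), 'qvel': array([-0.00108532,  0.00027069,  0.00123045, -0.0015472 ,  0.00039012,
       -0.00013629]), 'joint_efforts': array([-3.71881947e-05, -4.31253612e+01, -2.44214541e+01,  7.16950418e-02,
        5.60183125e-02, -1.01055016e-04]), 'tool_pos': array([ 0.19700937, -0.48620167,  0.22604764]), 'tool_rot': array([-3.14009758e+00, -2.16043345e-04,  3.84833484e-01]), 'contact_force': array([ 0.60693033,  0.25737965, -1.09280741]), 'torque': array([-0.04268785, -0.02988506,  0.04429168]), 'grip_force': 0.0, 'opening': 0.09194514804325093}
top {'fx': 424.67778823830537, 'fy': 424.67778823830537, 'cx': 318.2054710166526, 'cy': 203.86724315081386, 'R': array([[ 0.01475527, -0.9996841 , -0.02034637],
       [-0.98379208, -0.01087791, -0.1789827 ],
       [ 0.17870483,  0.02265753, -0.98364181]]), 't': array([-0.00762635,  0.59662731,  1.04971518])} [ 0.39948059 -0.02491784  1.13917454]
side {'fx': 390.77614289535484, 'fy': 390.77614289535484, 'cx': 320.578097178289, 'cy': 194.751784890262, 'R': array([[-0.99737384, -0.06823826, -0.02426867],
       [-0.01629418,  0.53791078, -0.84284429],
       [ 0.07056861, -0.8402354 , -0.53761003]]), 't': array([0.59034219, 0.11143885, 0.99401758])} [0.52046122 0.81554853 0.64264624]
```

View pics/top0.png

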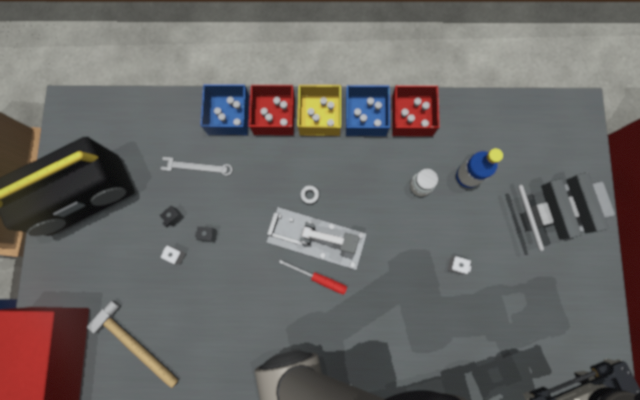

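View pics/side0.png

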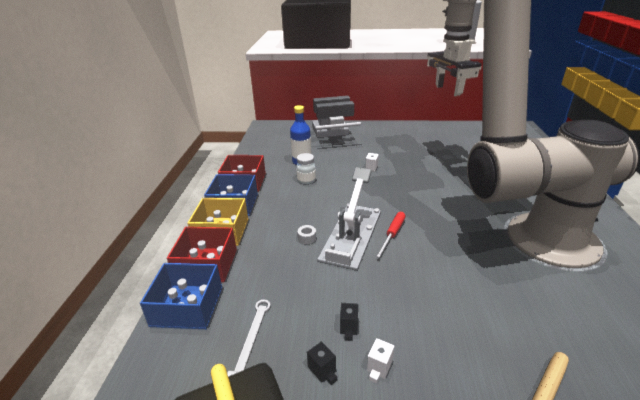

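The light candidates are at top (172,255) and (461,265). The black ones at (171,215) and (206,234) are excluded by colour. I'll confirm in one enlarged composite crop.

```bash
python3 - <<'E'
from h import *
im=cv2.imread('pics/top0.png')
c=lambda u,v,w,h,s:cv2.resize(im[v:v+h,u:u+w],None,fx=s,fy=s,interpolation=cv2.INTER_CUBIC)
a=np.vstack([c(152,235,40,40,7),c(441,245,40,40,7)])
b=c(255,195,125,80,4)
b=cv2.copyMakeBorder(b,0,560-b.shape[0],0,0,cv2.BORDER_CONSTANT)
s=cv2.imread('pics/side0.png')
q=cv2.resize(s[335:385,360:400],None,fx=4.8,fy=4.8,interpolation=cv2.INTER_CUBIC); b[320:560,:192]=q
q=cv2.resize(s[145:180,355:390],None,fx=6.8,fy=6.8,interpolation=cv2.INTER_CUBIC); b[320:558,220:458]=q
cv2.imwrite('pics/c1.png',np.hstack([a,b]))
E
```

```text
(no output)
```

View pics/c1.png

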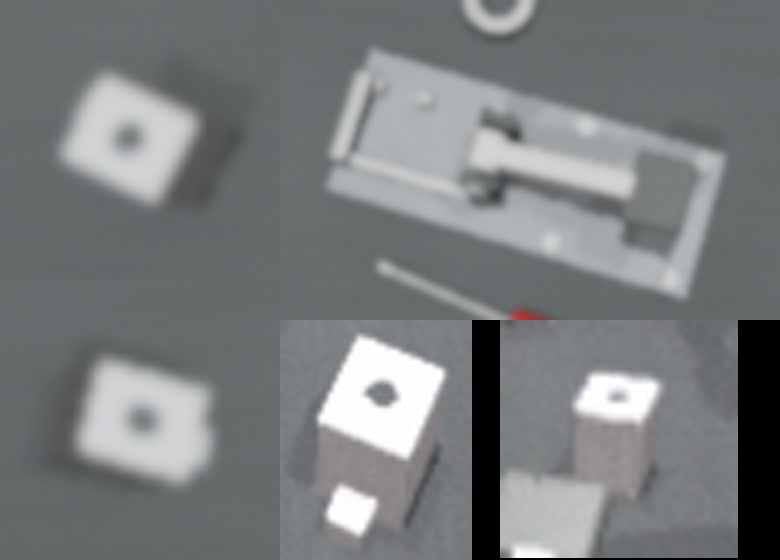

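The crop shows two light blocks with top holes. The left block's tab points to the image left (+y), seen in the side view at the bottom-left. The right block's tab is at its lower right. The jig's slotted wall is at the top (+x) and its nest is at the left.

```bash
python3 - <<'E'
from h import *
m=robot.camera_model('top')
def go(n,pts,z):
    P=np.array([ray(m,u,v,z)[:2] for u,v in pts]); print(n,P.mean(0).round(4),'\n',P.round(3).tolist())
    for i in range(4):
        d=P[(i+1)%4]-P[i]; print(np.hypot(*d).round(4),np.degrees(np.arctan2(d[1],d[0])).round(1))
go('jig',[(255+(x-280)/4,195+y/4) for x,y in [(372,50),(328,188),(688,298),(724,155)]],.01)
go('L',[(152+x/7,235+y/7) for x,y in [(107,70),(200,122),(155,208),(60,155)]],.045)
go('R',[(441+x/7,245+(y-280)/7) for x,y in [(95,355),(212,385),(182,487),(75,450)]],.045)
for n,u,v,z in [('spray',477,170,.1),('jar',424,183,.085),('bush',310,195,.028),('scr1',281,263,.01),('scr2',346,291,.02),('tabR',441+208/7,245+(455-280)/7,.012)]: print(n,ray(m,u,v,z)[:2].round(3))
s=robot.camera_model('side')
print('tabL',ray(s,360+(350-280)/4.8,335+(510-320)/4.8,.012).round(3),'topL',ray(s,360+(382-280)/4.8,335+(394-320)/4.8,.045).round(3))
w=robot.camera_model('wrist');o=robot.observe()
R=Rn.from_euler('xyz',o['tool_rot']).as_matrix()
C=-np.array(w['R']).T@w['t']; print('cam in tool',(R.T@(C-o['tool_pos'])).round(4),(np.array(w['R'])@R).round(3).tolist(),w['fx'],w['cx'],w['cy'])
E
```

```text
jig [0.5123 0.0038] 
 [[0.593, 0.11], [0.5, 0.136], [0.431, -0.103], [0.525, -0.127]]
0.0973 164.2
0.2492 -106.1
0.0975 -14.3
0.2467 73.9
L [0.4604 0.3793] 
 [[0.486, 0.39], [0.467, 0.354], [0.435, 0.368], [0.454, 0.405]]
0.0406 -117.4
0.0347 155.6
0.0413 62.8
0.0349 -25.4
R [ 0.4451 -0.3645] 
 [[0.468, -0.349], [0.458, -0.391], [0.421, -0.378], [0.434, -0.34]]
0.043 -103.8
0.0388 161.1
0.0399 71.5
0.0354 -14.1
spray [ 0.679 -0.397]
jar [ 0.648 -0.268]
bush [0.625 0.023]
scr1 [0.445 0.097]
scr2 [ 0.375 -0.074]
tabR [ 0.434 -0.399]
tabL [0.47  0.407 0.012] topL [0.459 0.382 0.045]
cam in tool [ 0.072   0.0003 -0.1576] [[0.0, 1.0, 0.0], [-0.964, 0.0, -0.267], [-0.267, -0.0, 0.964]] 291.57634333011515 320.55143319998723 201.7140681726978
```

```bash
cat >> h.py <<'E'
def to(x,y,z,yaw,o=None):
    o=o or robot.observe(); R=Rn.from_euler('xyz',o['tool_rot'])
    T=Rn.from_euler('xyz',[np.pi,0,np.radians(yaw)])
    print(o['time'],np.round(o['tool_pos'],4),np.degrees(o['tool_rot']).round(2))
    print('shift',R.inv().apply(np.array([x,y,z])-o['tool_pos']).round(4),'turn',(R.inv()*T).as_rotvec().round(4))
E
python3 -c "
from h import *
to(.445,-.3645,.18,-16)"
```

```text
0.1 [ 0.197  -0.4863  0.2261] [-1.7992e+02 -1.0000e-02  2.2050e+01]
shift [ 0.2756 -0.0197  0.0462] turn [-1.300e-03  3.000e-04  6.641e-01]
```

Request:
{"name": "arm_command", "arguments": {"moves": [[[0.046,-0.003,0.008],[0,0,0.11],0.08],[[0.092,-0.006,0.016],[0,0,0.22],0.08],[[0.138,-0.01,0.024],[0,0,0.33],0.08],[[0.184,-0.013,0.032],[0,0,0.44],0.08],[[0.23,-0.016,0.04],[0,0,0.55],0.08]]}}

```text
time: 0.6
tool_pos: [0.4056, -0.3843, 0.1861]
tool_rot: [-3.141, 0.0, -0.17]
contact_force: [-0.0, 0.2, -0.1]
opening: 0.0797
grip_force: 0.0
```

```bash
python3 -c "
from h import *
to(.445,-.3645,.18,-16)"
```

```text
0.6 [ 0.4056 -0.3843  0.1861] [-1.7998e+02  2.0000e-02 -9.7400e+00]
shift [ 0.0354 -0.0261  0.0061] turn [-0.0002  0.0004  0.1093]
```

Request:
{"name": "arm_command", "arguments": {"moves": [[[0.02,-0.013,0.003],[0,0,0.06],0.08],[[0.035,-0.026,0.006],[0,0,0.11],0.08],[[0.035,-0.026,0.006],[0,0,0.11],0.08],[[0.035,-0.026,0.006],[0,0,0.11],0.08],[[0.035,-0.026,0.006],[0,0,0.11],0.08]]}}

```text
time: 1.1
tool_pos: [0.4422, -0.3661, 0.1808]
tool_rot: [3.141, 0.0, -0.275]
contact_force: [0.6, -0.0, 0.3]
opening: 0.0799
grip_force: 0.0
```

```bash
python3 - <<'E'
from h import *
to(.445,-.3645,.18,-16)
m=robot.camera_model('wrist'); im=shot('wrist','w1.png')
import pickle; pickle.dump(m,open('w1.pkl','wb'))
print(proj(m,[.445,-.3645,.045]))
E
```

```text
1.1 [ 0.4422 -0.3661  0.1808] [ 1.7998e+02  2.0000e-02 -1.5770e+01]
shift [ 0.0022 -0.0023  0.0008] turn [0.0003 0.0003 0.004 ]
(np.float64(318.1849399596461), np.float64(191.04213706626453))
```

View pics/w1.png

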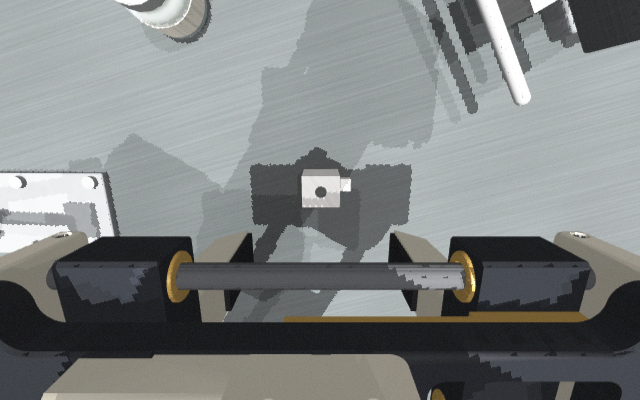

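The wrist view shows the block's top face at about (302–341, 178–208), with its hole at (320,192) and its tab to the right at (346,185), so the identity and tab side are confirmed.

```bash
cat >> h.py <<'E'
def face(im,m,box,z,thr=None,dark=0):
    u0,v0,u1,v1=box; g=cv2.cvtColor(im[v0:v1,u0:u1],cv2.COLOR_RGB2GRAY); s=8
    g=cv2.GaussianBlur(cv2.resize(g,None,fx=s,fy=s,interpolation=cv2.INTER_CUBIC),(0,0),4)
    t=thr or cv2.threshold(g,0,255,cv2.THRESH_OTSU)[0]
    b=(g>t).astype(np.uint8)
    cs=cv2.findContours(b,cv2.RETR_EXTERNAL,cv2.CHAIN_APPROX_NONE)[0]
    for c in sorted(cs,key=cv2.contourArea)[::-1][:2]:
        r=cv2.minAreaRect(c); P=cv2.boxPoints(r)
        P=(P+.5)/s-.5+[u0,v0]; W=np.array([ray(m,*p,z)[:2] for p in P])
        print('thr',t,'px',P.round(1).tolist(),'c',W.mean(0).round(4),[(np.hypot(*(W[(i+1)%4]-W[i])).round(4),np.degrees(np.arctan2(*(W[(i+1)%4]-W[i])[::-1])).round(1)) for i in range(2)])
E
python3 - <<'E'
from h import *
import pickle
m=pickle.load(open('w1.pkl','rb')); im=cv2.imread('pics/w1.png')[:,:,::-1].copy()
g=cv2.cvtColor(im,cv2.COLOR_RGB2GRAY); print(g[164:214:2,296:356:2])
print(ray(m,320.5,192,.045))
for t in (None,175,200): face(im,m,(292,160,358,218),.045,t)
E
```

```text
[[ 78  79  81  79  79  77  81  80  80  80  79  72  76  79  78  77  76  78
   74  79  77  81  81 157 155 152 155 156 157 155]
 [ 79  80  76  79  82  79  78  78  80  79  76  79  75  80  75  78  76  78
   78  79  79  78  82  97 154 149 151 158 150 158]
 [ 78  78  78  75  79  78  78  76  79  75  74  77  77  77  79  77  82  81
   93  88  92  77  80  78  78 100 153 152 158 181]
 [ 79  80  78  79 148 150 147 150 151 152 153 150 153 152 154 152 152 153
  150 150 150  81  79  76  79  79  82  80  97 122]
 [ 79  79  75  78 150 152 152 155 154 151 154 154 155 149 152 149 150 151
  152 151 152 142  78  80  79  79  79  77 101 104]
 [ 74  65  63 144 153 152 154 153 154 154 154 153 154 152 156 155 150 153
  153 151 150 153  79  79  84  85  80  96 103 101]
 [ 82  65  63 217 216 219 211 217 212 217 218 216 216 214 219 219 213 219
  218 216 215 213  95  79  79  80  76 101 100  99]
 [ 82  64  62 233 231 229 233 224 226 229 233 232 230 228 228 229 228 229
  230 231 228 229 140 150 148 148 150 115 101 105]
 [ 75  67  63 230 232 229 231 232 226 225 230 232 229 231 228 231 227 226
  229 230 230 227 198 229 
[... 2442 characters left out ...]
.3, 175.3], [350.4, 175.3], [350.4, 206.6], [301.3, 206.6]] c [ 0.4427 -0.3721] [(np.float64(0.05), np.float64(-105.8)), (np.float64(0.0332), np.float64(165.8))]
thr 175 px [[353.2, 168.2], [357.4, 163.6], [359.4, 165.4], [355.2, 170.0]] c [ 0.4587 -0.4084] [(np.float64(0.0062), np.float64(-56.9)), (np.float64(0.0028), np.float64(-147.2))]
thr 200 px [[301.7, 175.8], [350.2, 175.8], [350.2, 199.3], [301.7, 199.3]] c [ 0.4462 -0.3732] [(np.float64(0.0494), np.float64(-105.8)), (np.float64(0.0248), np.float64(165.8))]
thr 200 px [[302.6, 203.9], [305.4, 203.9], [305.4, 206.2], [302.6, 206.2]] c [ 0.4345 -0.3461] [(np.float64(0.003), np.float64(-105.8)), (np.float64(0.0025), np.float64(163.5))]
```

Request:
{"name": "arm_command", "arguments": {"moves": [[[0.001,0,0.035],[0,0,0],0.07],[[0.0015,0,0.07],[0,0,0],0.065],[[0.0015,0,0.105],[0,0,0],0.06],[[0.0015,0,0.14],[0,0,0],0.06],[[0.0015,0,0.16],[0,0,0],0.06]]}}

```text
time: 1.65
tool_pos: [0.4427, -0.3658, 0.0183]
tool_rot: [-3.14, 0.003, -0.276]
contact_force: [0.0, -0.7, -0.2]
opening: 0.0606
grip_force: 0.0
```

Request:
{"name": "arm_command", "arguments": {"moves": [[[0,0,0],[0,0,0],0.06],[[0,0,0],[0,0,0],0.03],[[0,0,0],[0,0,0],0.03],[[0,0,0],[0,0,0],0.03],[[0,0,0],[0,0,0],0.03]], "squeeze": 25}}

```text
time: 2.15
tool_pos: [0.4451, -0.3669, 0.0223]
tool_rot: [3.14, -0.002, -0.275]
contact_force: [-0.3, -0.5, 6.2]
opening: 0.0398
grip_force: 25.0
```

```bash
python3 - <<'E'
from h import *
o=robot.observe(); print(o['opening'],o['grip_force'])
to(.443,-.366,.018,-15.8)
m=robot.camera_model('top')
E
```

```text
0.03977784584348332 24.997409284114838
2.15 [ 0.4451 -0.3669  0.0223] [ 1.799e+02 -1.400e-01 -1.576e+01]
shift [-0.0023 -0.0003  0.0043] turn [ 0.0018 -0.0025  0.0007]
```

Request:
{"name": "arm_command", "arguments": {"moves": [[[0,0,-0.02],[0,0,0],0.03],[[0,0,-0.06],[0,0,0],0.03],[[0,0,-0.105],[0,0,0],0.03],[[0,0,-0.15],[0,0,0],0.03],[[0,0,-0.2],[0,0,0],0.03]]}}

```text
time: 2.65
tool_pos: [0.4439, -0.3653, 0.2222]
tool_rot: [-3.141, 0.001, -0.275]
contact_force: [0.0, -1.6, -2.3]
opening: 0.0401
grip_force: 25.0
```

```bash
python3 - <<'E'
from h import *
o=robot.observe(); print(o['opening'],o['grip_force'],o['contact_force'])
to(.512,.004,.22,74)
E
```

```text
0.04014020590221756 24.993975162506104 [ 0.04093608 -1.61233281 -2.33564102]
2.65 [ 0.4439 -0.3653  0.2222] [-1.7996e+02  7.0000e-02 -1.5760e+01]
shift [-0.0348 -0.3739  0.0025] turn [-1.5000e-03  4.0000e-04 -1.5666e+00]
```

Request:
{"name": "arm_command", "arguments": {"moves": [[[-0.003,-0.034,0],[0,0,-0.14],0.03],[[-0.006,-0.068,0],[0,0,-0.28],0.03],[[-0.009,-0.102,0],[0,0,-0.42],0.03],[[-0.012,-0.136,0],[0,0,-0.56],0.03],[[-0.016,-0.17,0],[0,0,-0.7],0.03]]}}

```text
time: 3.15
tool_pos: [0.4752, -0.1965, 0.2209]
tool_rot: [3.141, -0.0, 0.431]
contact_force: [1.0, -0.3, -1.5]
opening: 0.0401
grip_force: 25.0
```

```bash
python3 -c "
from h import *
to(.512,.004,.22,74)"
```

```text
3.15 [ 0.4752 -0.1965  0.2209] [ 1.7999e+02 -1.0000e-02  2.4670e+01]
shift [ 0.1171 -0.1668  0.0009] turn [ 3.00e-04 -1.00e-04 -8.61e-01]
```

Request:
{"name": "arm_command", "arguments": {"moves": [[[0.02,-0.03,0],[0,0,-0.14],0.03],[[0.04,-0.058,0],[0,0,-0.28],0.03],[[0.06,-0.086,0],[0,0,-0.42],0.03],[[0.08,-0.114,0],[0,0,-0.56],0.03],[[0.1,-0.142,0],[0,0,-0.7],0.03]]}}

```text
time: 3.65
tool_pos: [0.5077, -0.0259, 0.221]
tool_rot: [3.141, 0.0, 1.131]
contact_force: [0.5, -0.5, -2.7]
opening: 0.0398
grip_force: 25.0
```

Request:
{"name": "arm_command", "arguments": {"moves": [[[0.01,0.012,0],[0,0,-0.08],0.03],[[0.02,0.018,0],[0,0,-0.16],0.03],[[0.03,0.02,0],[0,0,-0.16],0.03],[[0.03,0.02,0],[0,0,-0.16],0.03],[[0.03,0.02,0],[0,0,-0.16],0.03]]}}

```text
time: 4.15
tool_pos: [0.5384, -0.009, 0.2206]
tool_rot: [-3.141, 0.0, 1.284]
contact_force: [0.8, -0.7, -2.1]
opening: 0.0396
grip_force: 25.0
```

```bash
python3 - <<'E'
from h import *
to(.512,.004,.22,74)
m=robot.camera_model('wrist'); im=shot('wrist','w2.png')
import pickle; pickle.dump(m,open('w2.pkl','wb'))
J=Rn.from_euler('z',-16,degrees=True)
for p in [(-22.5,30),(22.5,30),(-22.5,114),(22.5,114)]: print(p,np.round(proj(m,J.apply([p[0]/1e3,p[1]/1e3,.01])+[.5123,.0038,0]),1))
E
```

```text
4.15 [ 0.5384 -0.009   0.2206] [-1.7997e+02  2.0000e-02  7.3540e+01]
shift [ 0.005  -0.029   0.0006] turn [-0.0005  0.0004 -0.008 ]
(-22.5, 30) [279.3 151.6]
(22.5, 30) [315.3 151.3]
(-22.5, 114) [276.1  79.3]
(22.5, 114) [314.4  79. ]
```

View pics/w2.png

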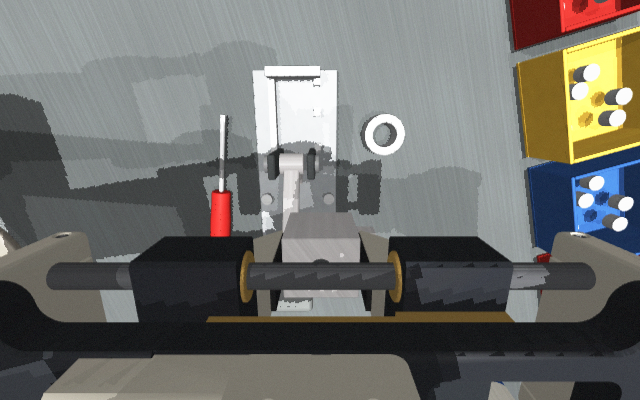

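The wrist view shows the jig plate at x 254–337 with its far edge at row ~70. The end wall is at rows 66–76, the slotted wall with two slots is on the right near column 317, and the bushing is at (384,134).

```bash
python3 - <<'E'
import cv2
im=cv2.imread('pics/w2.png'); cv2.imwrite('pics/c2.png',cv2.resize(im[60:150,240:350],None,fx=6.5,fy=6.5,interpolation=cv2.INTER_CUBIC))
g=cv2.cvtColor(im,cv2.COLOR_BGR2GRAY)
for r in (85,95,105,115,125): print(r,g[r,250:340].tolist())
E
```

```text
85 [140, 142, 142, 224, 245, 245, 244, 246, 246, 246, 247, 246, 246, 246, 246, 246, 247, 250, 254, 254, 254, 254, 254, 254, 220, 97, 221, 228, 232, 251, 251, 252, 251, 252, 252, 252, 252, 252, 252, 252, 252, 252, 252, 252, 252, 252, 252, 252, 252, 252, 252, 251, 251, 252, 252, 252, 252, 252, 252, 252, 252, 252, 252, 175, 150, 145, 142, 141, 140, 136, 229, 243, 243, 252, 252, 252, 252, 252, 252, 252, 252, 252, 252, 252, 252, 252, 232, 124, 132, 154]
95 [140, 143, 140, 124, 165, 244, 245, 246, 245, 246, 245, 245, 246, 246, 245, 244, 245, 244, 252, 254, 254, 254, 254, 254, 247, 107, 161, 225, 228, 234, 251, 248, 251, 251, 251, 252, 251, 251, 251, 251, 251, 251, 252, 251, 251, 251, 252, 252, 251, 251, 252, 251, 251, 252, 252, 252, 252, 252, 252, 252, 252, 252, 252, 252, 252, 252, 252, 252, 252, 252, 252, 252, 251, 252, 252, 252, 252, 252, 252, 251, 252, 251, 252, 252, 252, 253, 227, 122, 139, 161]
105 [141, 146, 141, 144, 174, 241, 244, 243, 244, 245, 244, 244, 243, 244, 244, 245, 245, 244, 245, 254, 254, 254, 254, 254, 254, 163, 124, 221, 225, 230, 245, 245, 244, 244, 244, 244, 244, 244
[... 470 characters left out ...]
, 244, 244, 245, 244, 247, 247, 245, 246, 247, 246, 246, 246, 246, 246, 246, 246, 246, 246, 246, 245, 246, 247, 247, 243, 252, 252, 251, 251, 239, 244, 230, 230, 232, 247, 247, 246, 247, 248, 247, 247, 248, 246, 247, 246, 245, 200, 125, 142, 139]
125 [150, 143, 144, 143, 145, 137, 232, 243, 244, 245, 245, 245, 244, 244, 243, 244, 243, 243, 244, 244, 254, 254, 254, 254, 254, 254, 166, 97, 220, 224, 242, 244, 244, 245, 245, 244, 245, 246, 245, 244, 246, 245, 244, 243, 244, 245, 246, 246, 245, 246, 246, 245, 245, 244, 244, 245, 245, 245, 246, 246, 247, 247, 246, 246, 246, 246, 245, 246, 245, 245, 245, 246, 247, 251, 251, 251, 251, 250, 251, 246, 247, 246, 246, 247, 246, 243, 189, 125, 141, 147]
```

View pics/c2.png

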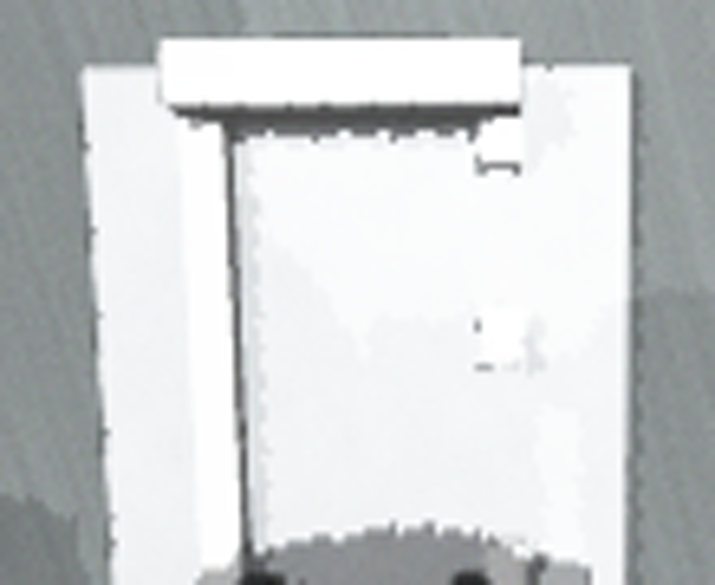

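```bash
cat > fit.py <<'E'
from h import *
import pickle
from scipy.optimize import least_squares
m=pickle.load(open('w2.pkl','rb'))
F=[] # axis, value, z, u, v
for r,l,rt,w in [(85,252.7,336.3,274.3),(95,254.2,336.3,274.5),(105,254.2,336.25,274.95),(115,254.65,336.1,275.5),(125,255.6,336.,275.95)]:
    F+=[(0,-.05,.01,l,r),(0,.05,.01,rt,r),(0,-.0225,.022,w,r)]
F+=[(1,.125,.01,254,70),(1,.125,.01,332,70),(1,.114,.04,270,75.6),(1,.114,.04,318,75.6),(1,.124,.04,268,65.4),(1,.124,.04,318,65.4),(1,.082,.022,317,108.7),(1,.073,.022,317,116.4)]
def res(p):
    c,s=np.cos(p[2]),np.sin(p[2]); o=[]
    for a,v,z,u,w in F:
        X=ray(m,u,w,z); d=X[:2]-p[:2]; o.append((c*d[0]+s*d[1] if a==0 else -s*d[0]+c*d[1])-v)
    return np.array(o)
s=least_squares(res,[.512,.004,-.28],x_scale=[.01,.01,.1],loss='soft_l1',f_scale=.001)
print(s.x[:2].round(4),np.degrees(s.x[2]).round(2)); print((res(s.x)*1e3).round(1))
np.save('jig.npy',s.x)
E
python3 fit.py
cat >> h.py <<'E'
def J(x,y):
    p=np.load('jig.npy');c,s=np.cos(p[2]),np.sin(p[2]);return p[0]+c*x-s*y,p[1]+s*x+c*y
E
python3 - <<'E'
from h import *
print(J(0,.094),J(0,.056),J(0,-.101))
to(*J(0,.094),.12,-15.9+90)
E
```

```text
[0.5105 0.0036] -16.51
[ 0.3 -1.1  0.1  1.4 -0.9 -0.1  0.7 -0.8 -0.1  0.6 -0.8  0.1  1.1 -0.7
  0.2 -0.4 -0.3  0.4  0.5  0.5  0.5 -0.8 -0.4]
(np.float64(0.5372438520816732), np.float64(0.09370832788382383)) (np.float64(0.526445222681096), np.float64(0.057274969500757)) (np.float64(0.4818298327892369), np.float64(-0.09325232697665073))
4.2 [ 0.5384 -0.0092  0.2207] [-1.7997e+02  2.0000e-02  7.3540e+01]
shift [ 0.0984 -0.0302  0.1006] turn [-0.0005  0.0003 -0.0098]
```

Request:
{"name": "arm_command", "arguments": {"moves": [[[0.025,-0.008,0.02],[0,0,0],0.03],[[0.055,-0.016,0.045],[0,0,0],0.03],[[0.08,-0.024,0.075],[0,0,0],0.03],[[0.1,-0.0302,0.11],[0,0,0],0.03],[[0.1,-0.0302,0.13],[0,0,0],0.03]]}}

```text
time: 4.7
tool_pos: [0.5363, 0.0972, 0.0884]
tool_rot: [-3.138, 0.001, 1.286]
contact_force: [0.4, -0.0, -1.4]
opening: 0.0396
grip_force: 25.0
```

Request:
{"name": "arm_command", "arguments": {"moves": [[[0,0,0.01],[0,0,0],0.03],[[0,0,0.015],[0,0,0],0.03],[[0,0,0.015],[0,0,0],0.03],[[0,0,0.015],[0,0,0],0.03],[[0,0,0.015],[0,0,0],0.03]]}}

```text
time: 5.2
tool_pos: [0.5389, 0.0951, 0.0768]
tool_rot: [3.139, -0.001, 1.284]
contact_force: [-0.1, 0.4, -0.9]
opening: 0.0398
grip_force: 25.0
```

```bash
python3 - <<'E'
from h import *
to(*J(0,.095),.0335,73.5)
o=robot.observe();print(o['contact_force'],o['opening'])
m=robot.camera_model('wrist'); im=shot('wrist','w3.png')
import pickle; pickle.dump(m,open('w3.pkl','wb'))
s=robot.camera_model('side'); b=shot('side','s3.png'); u,v=proj(s,[*J(0,.09),.04]); u,v=int(u),int(v)
c=cv2.resize(b[v-50:v+50,u-50:u+50],(400,400),interpolation=cv2.INTER_CUBIC)
d=cv2.resize(im[100:300,220:420],(400,400),interpolation=cv2.INTER_CUBIC)
cv2.imwrite('pics/c3.png',np.hstack([c,d])[:,:,::-1])
E
```

```text
5.2 [0.5389 0.0951 0.0768] [ 1.7988e+02 -4.0000e-02  7.3570e+01]
shift [-0.0008 -0.0013  0.0433] turn [ 0.0021 -0.0006  0.0012]
[-0.11601471  0.41072895 -0.94119596] 0.03977983986337192
```

View pics/c3.png

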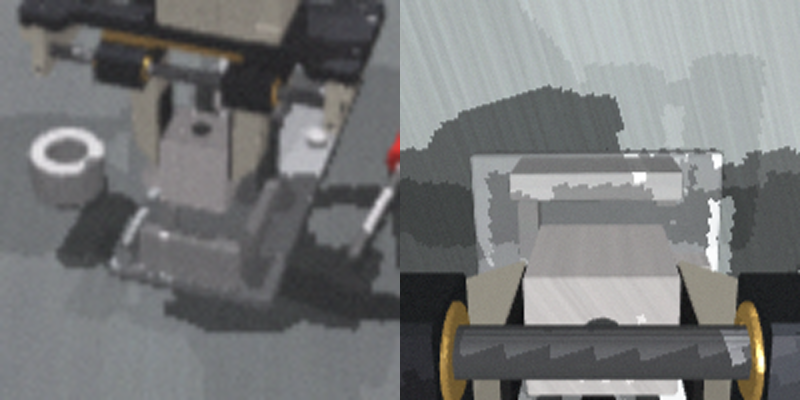

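The left panel (side) shows the gripped block above the nest near the end wall. The right panel (wrist) shows the end wall at crop x 511–682 and the block at 537–664. The alignment is close, so I'll check the lateral offset numerically.

```bash
python3 - <<'E'
from h import *
import pickle
m=pickle.load(open('w3.pkl','rb')); p=np.load('jig.npy')
def inj(X): d=X[:2]-p[:2];c,s=np.cos(p[2]),np.sin(p[2]);return np.round([(c*d[0]+s*d[1])*1e3,(-s*d[0]+c*d[1])*1e3],1)
f=lambda x,y:(220+(x-399.5)/2-.5,100+(y+.5)/2-.5)
for n,x,y,z in [('wallL',511,175,.04),('wallR',682,175,.04),('pl',471,156,.01),('pr',722,156,.01),('blkL',537,225,.0545),('blkR',664,225,.0545),('topL',524,278,.1),('topR',679,278,.1)]:
    print(n,inj(ray(m,*f(x,y),z)))
print('tool',inj(robot.observe()['tool_pos']))
E
```

```text
wallL [-29.4 123.9]
wallR [ 29.  123.9]
pl [-49.4 124.7]
pr [ 48.6 124.8]
blkL [-19.4 110.6]
blkR [ 21.7 110.6]
topL [-17.8 111.1]
topR [ 20.7 111.2]
tool [ 0.9 95.9]
```

Request:
{"name": "arm_command", "arguments": {"moves": [[[0,-0.0015,0],[0,0,0],0.03],[[0,-0.0015,0.01],[0,0,0],0.03],[[0,-0.0015,0.022],[0,0,0],0.03],[[0,-0.0015,0.032],[0,0,0],0.03],[[0,-0.0015,0.038],[0,0,0],0.03]]}}

```text
time: 5.8
tool_pos: [0.5358, 0.0959, 0.0359]
tool_rot: [-3.139, 0.001, 1.285]
contact_force: [-0.6, -0.7, -1.2]
opening: 0.0396
grip_force: 25.0
```

Request:
{"name": "arm_command", "arguments": {"moves": [[[0,0,0.002],[0,0,0],0.03],[[0,0,0.004],[0,0,0],0.03],[[0,0,0.005],[0,0,0],0.03],[[0,0,0.005],[0,0,0],0.03],[[0,0,0.005],[0,0,0],0.03]]}}

```text
time: 6.3
tool_pos: [0.5369, 0.0959, 0.033]
tool_rot: [3.141, -0.0, 1.285]
contact_force: [-0.5, -0.5, -1.1]
opening: 0.0399
grip_force: 25.0
```

Request:
{"name": "arm_command", "arguments": {"moves": [[[0,0,0.001],[0,0,0],0.03],[[0,0,0.002],[0,0,0],0.03],[[0,0,0.002],[0,0,0],0.03],[[0,0,0.002],[0,0,0],0.03],[[0,0,0.002],[0,0,0],0.03]]}}

```text
time: 6.8
tool_pos: [0.537, 0.0959, 0.0323]
tool_rot: [3.14, -0.0, 1.285]
contact_force: [-4.1, -0.7, 10.8]
opening: 0.0394
grip_force: 25.0
```

Request:
{"name": "arm_command", "arguments": {"moves": [[[0,0,0],[0,0,0],0.06],[[0,0,0],[0,0,0],0.06],[[0,0,0],[0,0,0],0.06],[[0,0,-0.03],[0,0,0],0.06],[[0,0,-0.07],[0,0,0],0.06]]}}

```text
time: 7.3
tool_pos: [0.5352, 0.0958, 0.0995]
tool_rot: [-3.137, 0.002, 1.285]
contact_force: [1.2, 0.1, -0.0]
opening: 0.0598
grip_force: 0.0
```

Request:
{"name": "arm_command", "arguments": {"moves": [[[0,0,-0.04],[0,0,0],0.07],[[0,0,-0.08],[0,0,0],0.07],[[0,0,-0.09],[0,0,0],0.07],[[0,0,-0.09],[0,0,0],0.07],[[0,0,-0.09],[0,0,0],0.07]]}}

```text
time: 7.8
tool_pos: [0.5359, 0.0959, 0.1893]
tool_rot: [-3.139, 0.001, 1.285]
contact_force: [0.1, -0.1, -0.1]
opening: 0.0701
grip_force: 0.0
```

```bash
python3 - <<'E'
from h import *
import pickle
m=robot.camera_model('wrist'); im=shot('wrist','w4.png')
pickle.dump(m,open('w4.pkl','wb'))
print([np.round(proj(m,[*J(x,y),.055]),1).tolist() for x,y in [(-.02,.111),(.02,.111),(.02,.077),(-.02,.077)]])
to(.4605,.3795,.18,152.5)
E
```

```text
[[302.7, 178.3], [342.1, 178.5], [341.4, 210.4], [303.2, 210.3]]
7.85 [0.5357 0.0958 0.1888] [-1.7982e+02  7.0000e-02  7.3610e+01]
shift [ 0.251  -0.1522  0.009 ] turn [-3.4000e-03 -1.2000e-03 -1.3769e+00]
```

Request:
{"name": "arm_command", "arguments": {"moves": [[[0.025,-0.015,0],[0,0,-0.14],0.07],[[0.05,-0.03,0],[0,0,-0.28],0.07],[[0.075,-0.046,0],[0,0,-0.42],0.07],[[0.1,-0.061,0],[0,0,-0.56],0.07],[[0.125,-0.076,0],[0,0,-0.7],0.07]]}}

```text
time: 8.35
tool_pos: [0.4978, 0.238, 0.1885]
tool_rot: [-3.138, -0.0, 1.99]
contact_force: [-0.5, -0.4, -0.3]
opening: 0.0698
grip_force: 0.0
```

```bash
python3 -c "
from h import *
to(.4605,.3795,.18,152.5)
im=cv2.imread('pics/w4.png'); cv2.imwrite('pics/c4.png',cv2.resize(im[110:240,250:390],None,fx=4,fy=4,interpolation=cv2.INTER_CUBIC))"
```

```text
8.35 [0.4978 0.238  0.1885] [-1.7978e+02 -2.0000e-02  1.1405e+02]
shift [0.1444 0.0236 0.0085] turn [-0.0036 -0.0016 -0.6711]
```

View pics/c4.png

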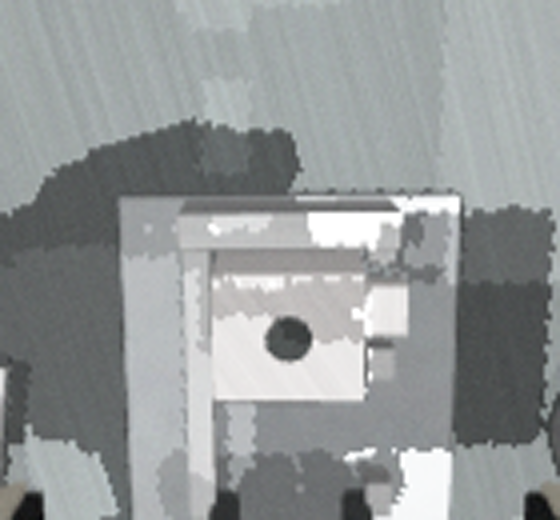

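The first block is seated squarely at the far seat: its tab goes out through the far slot at crop (388,308), and its top face matches jig y 77–111 mm.

Request:
{"name": "arm_command", "arguments": {"moves": [[[0.03,0.005,0.002],[0.0,0,-0.14],0.07],[[0.06,0.01,0.004],[0.0,0,-0.28],0.07],[[0.09,0.015,0.006],[0.0,0,-0.42],0.07],[[0.12,0.02,0.008],[0.0,0,-0.56],0.07],[[0.144,0.0236,0.009],[-0.003,0,-0.67],0.07]]}}

```text
time: 8.85
tool_pos: [0.4613, 0.3797, 0.179]
tool_rot: [-3.141, -0.001, 2.661]
contact_force: [-0.6, 0.6, 0.1]
opening: 0.0699
grip_force: 0.0
```

Request:
{"name": "arm_command", "arguments": {"moves": [[[0,0,0],[0,0,0],0.07],[[0,0,0],[0,0,0],0.07],[[0,0,0],[0,0,0],0.07],[[0,0,0],[0,0,0],0.07],[[0,0,0],[0,0,0],0.07]]}}

```text
time: 9.35
tool_pos: [0.4631, 0.3778, 0.1816]
tool_rot: [3.139, 0.001, 2.653]
contact_force: [0.5, -0.4, -0.4]
opening: 0.07
grip_force: 0.0
```

```bash
python3 - <<'E'
from h import *
to(.4605,.3795,.18,152.5)
m=robot.camera_model('wrist'); im=shot('wrist','w5.png')
import pickle; pickle.dump(m,open('w5.pkl','wb'))
u,v=proj(m,[.4605,.3795,.045]); print(u,v); u,v=int(u),int(v)
cv2.imwrite('pics/c5.png',cv2.resize(im[v-40:v+40,u-50:u+50,::-1],None,fx=6,fy=6,interpolation=cv2.INTER_CUBIC))
E
```

```text
9.35 [0.4631 0.3778 0.1816] [1.7985e+02 6.0000e-02 1.5201e+02]
shift [0.0031 0.0003 0.0016] turn [ 0.0025  0.001  -0.0086]
320.5106136558105 189.35198250157325
```

View pics/c5.png

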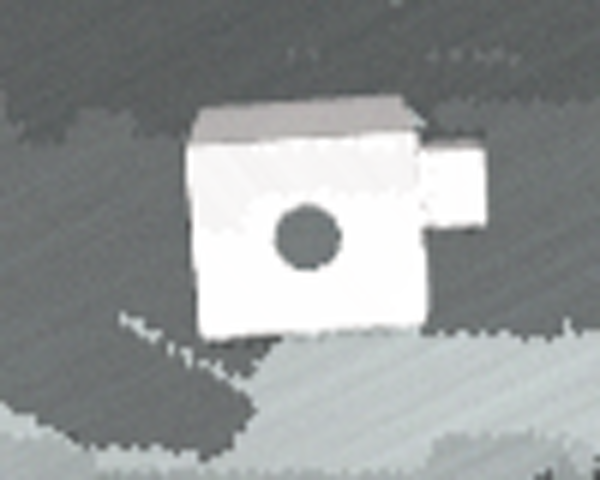

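This is the block, with its hole at crop (308,237), its tab to the right at (455,187), and a slight turn of about 3°.

```bash
python3 - <<'E'
from h import *
import pickle
m=pickle.load(open('w5.pkl','rb'))
f=lambda x,y:ray(m,270+(x+.5)/6-.5,149+(y+.5)/6-.5,.045)[:2]
P=np.array([f(*p) for p in [(187,145),(418,132),(428,326),(200,340)]])
c=P.mean(0); print(c,f(308,237))
for i in range(4):
    d=P[(i+1)%4]-P[i]; print(np.hypot(*d).round(4),np.degrees(np.arctan2(d[1],d[0])).round(1))
to(*c,.021,152.0+2.8); to(*c,.021,152.0+3.4)
E
```

```text
[0.45956538 0.38051788] [0.45950895 0.38050183]
0.0393 65.2
0.0343 -24.1
0.04 -114.4
0.0345 154.8
9.4 [0.4631 0.3779 0.1817] [1.7984e+02 6.0000e-02 1.5203e+02]
shift [0.0045 0.0002 0.1607] turn [ 0.0027  0.0011 -0.0484]
9.4 [0.4631 0.3779 0.1817] [1.7984e+02 6.0000e-02 1.5203e+02]
shift [0.0045 0.0002 0.1607] turn [ 0.0027  0.0012 -0.0589]
```

Request:
{"name": "arm_command", "arguments": {"moves": [[[0.0045,0,0.03],[0,0,-0.03],0.065],[[0.0045,0,0.065],[0,0,-0.06],0.06],[[0.0045,0,0.105],[0,0,-0.06],0.06],[[0.0045,0,0.14],[0,0,-0.06],0.06],[[0.0045,0,0.16],[0,0,-0.06],0.06]]}}

```text
time: 9.9
tool_pos: [0.458, 0.3798, 0.0189]
tool_rot: [-3.141, -0.001, 2.714]
contact_force: [0.0, 0.4, 0.3]
opening: 0.0599
grip_force: 0.0
```

Request:
{"name": "arm_command", "arguments": {"moves": [[[0,0,0],[0,0,0],0.06],[[0,0,0],[0,0,0],0.06],[[0,0,0],[0,0,0],0.03],[[0,0,0],[0,0,0],0.03],[[0,0,0],[0,0,0],0.03]]}}

```text
time: 10.4
tool_pos: [0.4596, 0.3812, 0.0229]
tool_rot: [3.137, 0.002, 2.715]
contact_force: [-0.9, -3.1, 1.2]
opening: 0.0409
grip_force: 1.1
```

Request:
{"name": "arm_command", "arguments": {"moves": [[[0,0,0],[0,0,0],0.03],[[0,0,-0.03],[0,0,0],0.03],[[0,0,-0.07],[0,0,0],0.03],[[0,0,-0.11],[0,0,0],0.03],[[0,0,-0.15],[0,0,0],0.03]]}}

```text
time: 10.9
tool_pos: [0.4583, 0.3805, 0.173]
tool_rot: [3.139, 0.001, 2.715]
contact_force: [1.5, 1.1, -1.3]
opening: 0.0399
grip_force: 25.0
```

```bash
python3 -c "
from h import *
o=robot.observe();print(o['opening'],o['grip_force'])
to(*J(-.0003,.056),.17,73.5)"
```

```text
0.03990867907362833 24.994617104530334
10.9 [0.4583 0.3805 0.173 ] [1.7988e+02 5.0000e-02 1.5555e+02]
shift [-0.1955 -0.2661  0.0026] turn [ 2.400e-03 -9.000e-04  1.432e+00]
```

Request:
{"name": "arm_command", "arguments": {"moves": [[[-0.019,-0.026,0],[0,0,0.14],0.03],[[-0.038,-0.052,0],[0,0,0.28],0.03],[[-0.057,-0.078,0],[0,0,0.42],0.03],[[-0.076,-0.104,0],[0,0,0.56],0.03],[[-0.095,-0.13,0],[0,0,0.7],0.03]]}}

```text
time: 11.4
tool_pos: [0.4912, 0.2218, 0.1714]
tool_rot: [3.139, -0.001, 2.009]
contact_force: [0.4, -0.5, -1.5]
opening: 0.0398
grip_force: 25.0
```

```bash
python3 -c "
from h import *
to(*J(-.0003,.056),.17,73.5)"
```

```text
11.4 [0.4912 0.2218 0.1714] [ 1.7985e+02 -5.0000e-02  1.1512e+02]
shift [-0.1637 -0.0382  0.0012] turn [ 0.0021 -0.0018  0.7265]
```

Request:
{"name": "arm_command", "arguments": {"moves": [[[-0.033,-0.008,0],[0,0,0.145],0.03],[[-0.066,-0.016,0],[0,0,0.29],0.03],[[-0.1,-0.024,0],[0,0,0.435],0.03],[[-0.133,-0.032,0],[0,0,0.58],0.03],[[-0.163,-0.038,0],[0.002,0,0.726],0.03]]}}

```text
time: 11.9
tool_pos: [0.527, 0.058, 0.1712]
tool_rot: [-3.141, -0.002, 1.282]
contact_force: [1.0, 0.0, -1.2]
opening: 0.0398
grip_force: 25.0
```

```bash
python3 -c "
from h import *
to(*J(-.0003,.056),.08,73.5)"
```

```text
11.9 [0.527  0.058  0.1712] [-1.7997e+02 -9.0000e-02  7.3480e+01]
shift [-0.001  -0.0006  0.0912] turn [-0.0006 -0.0016 -0.0004]
```

Request:
{"name": "arm_command", "arguments": {"moves": [[[-0.001,-0.001,0.03],[0,0,0],0.03],[[-0.001,-0.001,0.06],[0,0,0],0.03],[[-0.001,-0.001,0.085],[0,0,0],0.03],[[-0.001,-0.001,0.088],[0,0,0],0.03],[[-0.001,-0.001,0.088],[0,0,0],0.03]]}}

```text
time: 12.4
tool_pos: [0.5257, 0.0591, 0.0831]
tool_rot: [-3.14, -0.001, 1.289]
contact_force: [0.0, -0.3, -1.2]
opening: 0.04
grip_force: 25.0
```

```bash
python3 -c "
from h import *
o=robot.observe();print(o['contact_force'])
to(*J(-.0003,.056),.033,73.5)"
```

```text
[ 0.04229346 -0.25024097 -1.15062344]
12.4 [0.5257 0.0591 0.0831] [-1.7992e+02 -8.0000e-02  7.3850e+01]
shift [-0.0016  0.001   0.0501] turn [-0.0014 -0.0015  0.0061]
```

Request:
{"name": "arm_command", "arguments": {"moves": [[[-0.0015,0.0007,0.01],[0,0,0.005],0.03],[[-0.0015,0.0007,0.02],[0,0,0.005],0.03],[[-0.0015,0.0007,0.03],[0,0,0.005],0.03],[[-0.0015,0.0007,0.038],[0,0,0.005],0.03],[[-0.0015,0.0007,0.044],[0,0,0.005],0.03]]}}

```text
time: 12.9
tool_pos: [0.5259, 0.0575, 0.0383]
tool_rot: [-3.141, -0.002, 1.284]
contact_force: [-0.1, -0.1, -1.2]
opening: 0.0395
grip_force: 25.0
```

Request:
{"name": "arm_command", "arguments": {"moves": [[[0,0,0.002],[0,0,0],0.03],[[0,0,0.004],[0,0,0],0.03],[[0,0,0.006],[0,0,0],0.03],[[0,0,0.006],[0,0,0],0.03],[[0,0,0.006],[0,0,0],0.03]]}}

```text
time: 13.4
tool_pos: [0.5263, 0.0574, 0.0334]
tool_rot: [3.142, -0.002, 1.284]
contact_force: [0.2, 0.5, -1.5]
opening: 0.0399
grip_force: 25.0
```

Request:
{"name": "arm_command", "arguments": {"moves": [[[0,0,0.001],[0,0,0],0.03],[[0,0,0.002],[0,0,0],0.03],[[0,0,0.002],[0,0,0],0.03],[[0,0,0.002],[0,0,0],0.03],[[0,0,0.002],[0,0,0],0.03]]}}

```text
time: 13.9
tool_pos: [0.5264, 0.0575, 0.0328]
tool_rot: [3.141, -0.002, 1.284]
contact_force: [-5.1, 0.3, 11.9]
opening: 0.0401
grip_force: 25.0
```

Request:
{"name": "arm_command", "arguments": {"moves": [[[0,0,0],[0,0,0],0.06],[[0,0,0],[0,0,0],0.06],[[0,0,0],[0,0,0],0.06],[[0,0,-0.03],[0,0,0],0.06],[[0,0,-0.07],[0,0,0],0.06]]}}

```text
time: 14.4
tool_pos: [0.5246, 0.0573, 0.1]
tool_rot: [-3.136, -0.0, 1.284]
contact_force: [1.6, -0.4, 0.7]
opening: 0.06
grip_force: 0.0
```

Request:
{"name": "arm_command", "arguments": {"moves": [[[0,0,-0.04],[0,0,0],0.06],[[0,0,-0.08],[0,0,0],0.06],[[0,0,-0.1],[0,0,0],0.06],[[0,0,-0.1],[0,0,0],0.06],[[0,0,-0.1],[0,0,0],0.06]]}}

```text
time: 14.9
tool_pos: [0.5259, 0.0571, 0.2007]
tool_rot: [-3.141, -0.002, 1.284]
contact_force: [0.1, -0.4, -0.9]
opening: 0.0599
grip_force: 0.0
```

```bash
python3 - <<'E'
from h import *
m=robot.camera_model('wrist'); im=shot('wrist','w6.png'); s=robot.camera_model('side'); b=shot('side','s6.png')
u,v=map(int,proj(s,[*J(0,.04),.04]))
c=cv2.resize(b[v-70:v+50,u-60:u+60],(400,400),interpolation=cv2.INTER_CUBIC)
u,v=map(int,proj(m,[*J(0,.075),.05]))
d=cv2.resize(im[v-60:v+60,u-60:u+60],(400,400),interpolation=cv2.INTER_CUBIC)
cv2.imwrite('pics/c6.png',np.hstack([c,d])[:,:,::-1])
print(u,v,[np.round(proj(m,[*J(x,y),.055]),1).tolist() for x,y in [(-.02,.073),(.02,.073),(.02,.039),(-.02,.039)]])
to(*J(-.0003,-.075),.22,73.5)
E
```

```text
320 172 [[301.8, 174.8], [339.8, 174.8], [339.2, 205.9], [302.3, 205.8]]
15.0 [0.5253 0.0571 0.1996] [-1.7982e+02 -6.0000e-02  7.3550e+01]
shift [-0.1305  0.0005 -0.0205] turn [-0.0031 -0.001   0.0009]
```

View pics/c6.png

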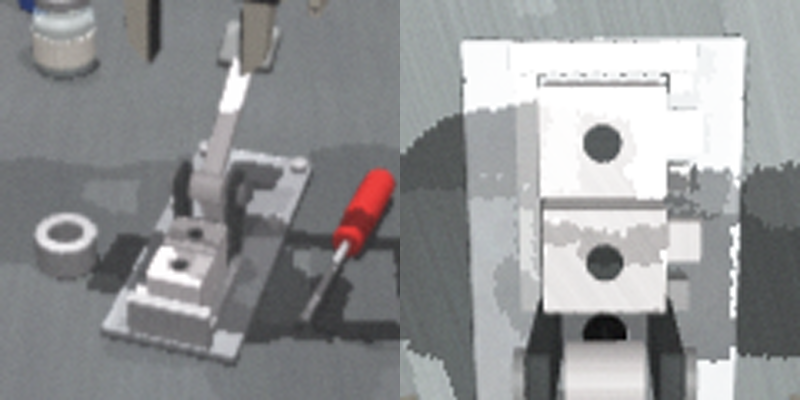

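Both blocks stand seated and side by side with their tabs in the slots (right panel tabs at (685,137) and (685,240)), and the lever is still up. I'll close the gripper and move above the palm plate.

Request:
{"name": "arm_command", "arguments": {"moves": [[[-0.03,0.0005,0],[0,0,0],0],[[-0.065,0.0005,0],[0,0,0],0],[[-0.1,0.0005,0],[0,0,0],0],[[-0.13,0.0005,0],[0,0,0],0],[[-0.14,0.0005,0],[0,0,0],0]], "squeeze": 20}}

```text
time: 15.5
tool_pos: [0.4857, -0.0792, 0.1995]
tool_rot: [-3.138, -0.001, 1.281]
contact_force: [-0.3, 0.6, 0.2]
opening: 0.0244
grip_force: 0.0
```

Request:
{"name": "arm_command", "arguments": {"moves": [[[0,0,0],[0,0,0],0],[[0,0,0.01],[0,0,0],0],[[0,0,0.02],[0,0,0],0],[[0,0,0.03],[0,0,0],0],[[0,0,0.03],[0,0,0],0]]}}

```text
time: 16.0
tool_pos: [0.4861, -0.0761, 0.1689]
tool_rot: [-3.137, -0.002, 1.285]
contact_force: [0.2, -0.3, -0.1]
opening: 0.0003
grip_force: 0.0
```

```bash
python3 -c "
from h import *
o=robot.observe();print(o['contact_force'],o['opening'])
for f in (.5,.4,.3,.2,.1,.0):
    y=24-125*np.cos(f)+6*np.sin(f); z=75+125*np.sin(f)+6*np.cos(f); print(f); to(*J(-.0003,y/1e3),z/1e3,73.5,o)"
```

```text
[ 0.22336782 -0.28938645 -0.14339749] 0.00029439500292067816
0.5
16.0 [ 0.4861 -0.0761  0.1689] [-1.7976e+02 -1.1000e-01  7.3630e+01]
shift [0.0005 0.0006 0.0287] turn [-0.0042 -0.0019  0.0022]
0.4
16.0 [ 0.4861 -0.0761  0.1689] [-1.7976e+02 -1.1000e-01  7.3630e+01]
shift [-0.0055  0.0007  0.0397] turn [-0.0042 -0.0019  0.0022]
0.3
16.0 [ 0.4861 -0.0761  0.1689] [-1.7976e+02 -1.1000e-01  7.3630e+01]
shift [-0.0104  0.0007  0.0512] turn [-0.0042 -0.0019  0.0022]
0.2
16.0 [ 0.4861 -0.0761  0.1689] [-1.7976e+02 -1.1000e-01  7.3630e+01]
shift [-0.0141  0.0008  0.0631] turn [-0.0042 -0.0019  0.0022]
0.1
16.0 [ 0.4861 -0.0761  0.1689] [-1.7976e+02 -1.1000e-01  7.3630e+01]
shift [-0.0166  0.0008  0.0754] turn [-0.0042 -0.0019  0.0022]
0.0
16.0 [ 0.4861 -0.0761  0.1689] [-1.7976e+02 -1.1000e-01  7.3630e+01]
shift [-0.0178  0.0008  0.0878] turn [-0.0042 -0.0019  0.0022]
```

Request:
{"name": "arm_command", "arguments": {"moves": [[[0,0.0005,0.01],[0,0,0],0],[[0,0.0005,0.02],[0,0,0],0],[[0,0.0005,0.027],[0,0,0],0],[[-0.002,0.0005,0.032],[0,0,0],0],[[-0.0045,0.0005,0.038],[0,0,0],0]]}}

```text
time: 16.5
tool_pos: [0.4862, -0.0819, 0.1328]
tool_rot: [3.141, -0.002, 1.284]
contact_force: [-0.7, -0.8, 4.9]
opening: 0.0003
grip_force: 1.6
```

Request:
{"name": "arm_command", "arguments": {"moves": [[[-0.0025,0,0.005],[0,0,0],0],[[-0.005,0,0.01],[0,0,0],0],[[-0.007,0,0.015],[0,0,0],0],[[-0.0085,0,0.02],[0,0,0],0],[[-0.01,0,0.025],[0,0,0],0]]}}

```text
time: 17.0
tool_pos: [0.4835, -0.091, 0.1076]
tool_rot: [3.142, -0.002, 1.284]
contact_force: [0.1, 4.8, 3.7]
opening: 0.0006
grip_force: 2.4
```

```bash
python3 -c "
from h import *
o=robot.observe();print(o['contact_force'],o['opening'])
to(*J(-.0003,-.101),.081,73.5,o)"
```

```text
[0.1069731  4.77177591 3.68464164] 0.0005607652616448213
17.0 [ 0.4835 -0.091   0.1076] [ 1.800e+02 -1.300e-01  7.355e+01]
shift [-0.0027 -0.0013  0.0266] turn [ 0.     -0.0023  0.0009]
```

Request:
{"name": "arm_command", "arguments": {"moves": [[[-0.001,0,0.004],[0,0,0],0],[[-0.0015,0,0.008],[0,0,0],0],[[-0.002,0,0.012],[0,0,0],0],[[-0.0025,0,0.016],[0,0,0],0],[[-0.003,0,0.02],[0,0,0],0]]}}

```text
time: 17.5
tool_pos: [0.4826, -0.0941, 0.0879]
tool_rot: [3.141, -0.002, 1.284]
contact_force: [-0.4, 3.5, 6.9]
opening: 0.0003
grip_force: 3.6
```

Request:
{"name": "arm_command", "arguments": {"moves": [[[0,0,0.002],[0,0,0],0],[[0,0,0.004],[0,0,0],0],[[0,0,0.006],[0,0,0],0],[[0,0,0.007],[0,0,0],0],[[0,0,0.007],[0,0,0],0]]}}

```text
time: 18.0
tool_pos: [0.4825, -0.0945, 0.0811]
tool_rot: [3.141, -0.001, 1.284]
contact_force: [-0.8, 2.9, 8.6]
opening: 0.0004
grip_force: 4.2
```

```bash
python3 - <<'E'
from h import *
o=robot.observe();print(o['contact_force'],o['opening'])
to(*J(-.0003,-.101),.081,73.5,o)
m=robot.camera_model('wrist'); im=shot('wrist','w7.png'); s=robot.camera_model('side'); b=shot('side','s7.png')
u,v=map(int,proj(s,[*J(0,.01),.04]))
c=cv2.resize(b[v-75:v+75,u-60:u+60],(400,500),interpolation=cv2.INTER_CUBIC)
u,v=map(int,proj(m,[*J(0,.075),.05])); v=max(v,75)
d=cv2.resize(im[v-75:v+75,u-60:u+60],(400,500),interpolation=cv2.INTER_CUBIC)
cv2.imwrite('pics/c7.png',np.hstack([c,d])[:,:,::-1])
E
```

```text
[-0.84974206  2.89912621  8.61639373] 0.0004394419509846943
18.0 [ 0.4825 -0.0945  0.0811] [ 1.7999e+02 -5.0000e-02  7.3570e+01]
shift [ 0.001  -0.0013  0.0001] turn [ 0.0001 -0.0009  0.0013]
```

View pics/c7.png

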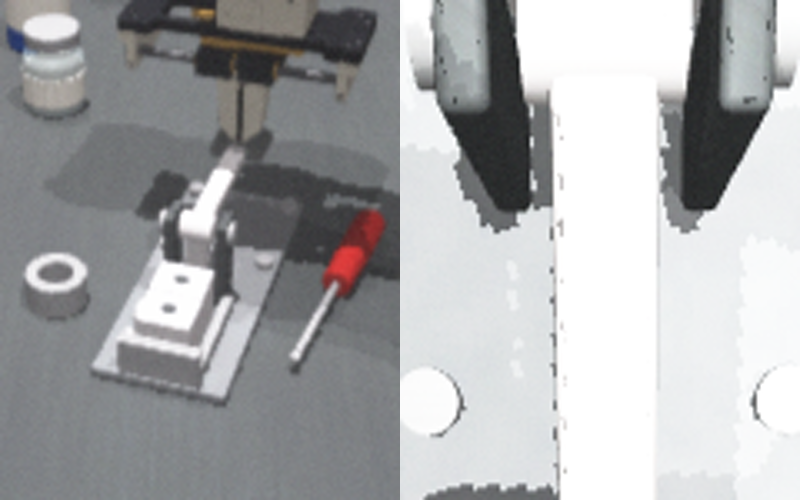

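The side view shows the blocks pressed together against the end wall, with the lever level under the closed fingers. The push is about 8.6 N at z 0.081, as expected. I'll hold briefly and hand in.

Request:
{"name": "arm_command", "arguments": {"moves": [[[0,0,0],[0,0,0],0],[[0,0,0],[0,0,0],0],[[0,0,0],[0,0,0],0],[[0,0,0],[0,0,0],0],[[0,0,0],[0,0,0],0]]}}

```text
time: 18.6
tool_pos: [0.4825, -0.0945, 0.0813]
tool_rot: [3.141, -0.001, 1.284]
contact_force: [-1.4, 2.2, 9.5]
opening: 0.0005
grip_force: 4.2
```

```bash
python3 -c "
from h import *
o=robot.observe();print(o['contact_force'],o['tool_pos'])
print(robot.hand_in())"
```

```text
[-1.44441045  2.18980904  9.47884113] [ 0.48253224 -0.0944536   0.08127463]
the job is handed in; nothing more can be done
None
```

I handed the job in at 18.6 s: both blocks are seated with their tabs in the slots and pressed together against the end wall, and the arm is holding the lever level with about 9.5 N; the hand-in call gave no verdict.

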